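Bring the slide rack to its staining dish

TASK

Take the lid off the staining dish and lay it flat, handle up, on the free worktop. Then pick up the slide rack by its carrying bar, lift it over the top of the bottles on the tray and, keeping it level, hold it still over the open dish, centred and lined up with the opening, with its underside about 2 cm above the rim, ready to be lowered when the timer rings. Finish while holding it there; the rack must not touch the dish, and the dish and the bottles stay where they are.

Things in the scene. Friction and masses are not known exactly. Their poses are not given: they have to be found in the camera images.
- dish: open white staining dish on the worktop, loose, 0.8 kg: outside 84 mm (own x) by 128 mm (own y), 62 mm high, walls 4 mm, opening 76 x 120 mm; a 7 mm lug outside each short wall. Origin: centre of the underside; z up. It stands left or right of the bottle tray, the slide rack on the other side; the worktop nearer the robot (around x = 0.42, same y) is free.
- dish_rim (a point): centre of the dish's opening at the height of its rim, 62 mm above the dish's origin; axes as the dish
- lid: white lid, about 0.12 kg, loose on the dish, directions as the dish: plate 88 (own x) x 132 (own y) x 6 mm; under it a block 66 x 110 x 5 mm, 4 mm of it inside the opening; on top a handle block 12 mm thick (own x), 50 mm long (own y), 23 mm high. Whole height 33 mm. Origin: centre of the lower block's underside (z = 0 when flat on the worktop).
- lid_grip (a point): centre of the lid's handle block, 23 mm above the lid's origin, 13 mm above the plate; grip it here across its 12 mm (own x)
- slide_rack: steel rack with five glass slides, about 0.15 kg, standing on the worktop: body 48 mm (own x) by 92 mm (own y), 36 mm high; overhead a straight carrying bar along own y, 10 mm wide and 10 mm high, 80 mm long, centred 74 mm above the underside (top at 79 mm). Origin: centre of the underside; z up
- rack_grip (a point): middle of the carrying bar, 74 mm above the rack's origin; grip it here across its 10 mm (own x)
- bottle_tray: low grey tray fixed on the worktop between dish and rack, 220 mm (own x) by 76 mm (own y), rim 14 mm high; three bottles stand in it in a row along own x, 66 mm apart, in any order. Origin: centre of the underside
- amber_bottle: brown bottle with black cap, 52 mm across, 115 mm tall, loose on the tray, to be left alone. Origin: centre of its underside
- white_bottle: white bottle with white cap, 47 mm across, 108 mm tall, loose on the tray, to be left alone. Origin: centre of its underside
- stain_bottle: dark blue bottle with white cap, 38 mm across, 85 mm tall, loose on the tray, to be left alone. Origin: centre of its underside
Things that resemble listed ones, but are neither listed nor needed, are in the scene too. Leave any pink or yellow look-alike of the slide_rack alone.

How it is judged:
On the way, in this order (a step that is already met when the one before it is completed fails the run):
1. the lid lies flat, handle up, on the worktop and is let go (height (world z) of lid below 0.012 m and angle between lid's own z axis and vertical below 0.1 rad and contact force between the fingers and lid below 0.05 N and linear speed of lid below 0.02 m/s), for 0.2 s.
2. the rack passes over the bottle tray with its underside higher than the bottles (height (world z) of slide_rack above 0.12 m and x of slide_rack in the frame of bottle_tray between -0.125 and 0.125 m and y of slide_rack in the frame of bottle_tray between -0.05 and 0.05 m).
At the end, for the whole second after the job is handed in: The rack is held still and level (0.1 rad), underside 5 to 35 mm above the dish's rim, centre within 10 mm of the opening's centre, long sides parallel within 0.10 rad, not touching the dish; the lid lies flat on the worktop, handle up, let go (origin below 12 mm, tilt under 0.1 rad) (z of slide_rack in the frame of dish_rim between 0.005 and 0.035 m and horizontal distance between slide_rack and dish_rim below 0.01 m and angle between the y axis of slide_rack and the y axis of dish, either way round below 0.1 rad and angle between each of slide_rack, lid's own z axis and vertical below 0.1 rad and contact force between slide_rack and dish below 0.05 N and contact force between the fingers and slide_rack above 0.5 N and linear speed of slide_rack below 0.02 m/s and height (world z) of lid below 0.012 m and contact force between the fingers and lid below 0.05 N); the arm keeps its last pose, push and grip.
It fails at once if a bottle is shifted by more than 20 mm or tipped (distance of any of amber_bottle, white_bottle, stain_bottle from where it was at the start of the episode above 0.02 m or angle between any of amber_bottle, white_bottle, stain_bottle's own z axis and vertical above 0.3 rad).
It fails at once if the dish is shifted by more than 30 mm (distance of dish from where it was at the start of the episode above 0.03 m).
It fails at once if the rack touches the dish (contact force between slide_rack and dish above 0.5 N).
It fails at once if the rack is tilted by more than 0.4 rad (angle between slide_rack's own z axis and vertical above 0.4 rad).
It also fails if it takes over 64 s, if anything falls off the work surface, if the arm or the gripper's body presses on something with over 40 N, if the wrist force passes 120 N, or if a joint passes its speed limit or range.

ROBOT

A 7-joint arm with a two-finger parallel gripper is mounted at the origin on a cart in front of the work surface, level with it; the furniture and walls round the work are solid. World frame = base frame: x ahead of the robot, y to its left, z up, the work surface at z = 0. Lengths are in m, angles in rad, forces in N, time in s.
With the tool pointing down it reaches from about 0.425 to 0.925 m from the base axis. Payload 6.8 kg.
Tool frame: the origin (TCP) lies on the centre line of the jaws, within the pads' length; the fingertips stand 25 mm ahead of it and the grasp point (between the pads) lies 6 mm ahead of it; z points along the fingers, y is the line along which they close (so a half turn about z gives the same grasp; the last joint's range is limited). The gripper opens to 85 mm and grips with 20 to 120 N. Pads are 22 mm wide; open, the fingers measure 114 mm over their backs; the gripper's body (76 mm by 85 mm) begins 54 mm behind the grasp point. The pads swing forward as they close: fully open they stand 13 mm farther back than shut.
Start: joints at [1.176, 0.477, 0.022, 1.555, -0.011, 1.109, -0.083], TCP at [0.191, -0.647, 0.223] pointing down, gripper open.
Joint ranges: [-2.96, 2.96], [-0.34, 2.1], [-1.41, 1.46], [0.24, 2.44], [-1.37, 4.51], [0.17, 1.92], [-2.96, 2.96]. Speed limits (rad/s): [2.39, 2.39, 3.14, 3.14, 3.14, 3.14, 3.14].

INTERFACE

Orientations are given as a rotation vector (axis times angle).
In Python, from bench import status, imaging, workorder gives the robot as it stands.
- The arm moves only by the tool send_rows, never from a script. Its argument "steps" is a list of rows, each an object of numbers: "dx", "dy", "dz": the shift along the tool's x, y, z in cm; "yaw": the turn about the tool's z in degrees; "gripper": the opening, from 0 (shut) to 1 (fully open). A call has 1 to 5 rows; each row is the pose to reach, as a shift and turn from the pose commanded when the call began, along the tool's axes at that moment; what a row does not reach only later rows make up. A row lasts 1/8 s, in which the tool goes at most 62.5 mm and 10.7 degrees, less where a joint would pass 70% of its speed; a pose out of reach is approached as far as the arm can. A call with a gripper value outside its range is refused whole. The fingers move at their own pace and stop on an object; "force" is the grip in N (left out, the last holds). Time passes only in rows, so rows that repeat a pose let the fingers close. It gives the time, the measured TCP pose, the force, the opening and the grip force at its end, in the units of the state.
- status.get_obs(): the state, without advancing time (a new reading comes with each control period).
- imaging.grab_frame(name): name is "scene" or "top"; returns a dict with "color" (400x640x3 uint8, red, green, blue), "depth" (400x640 float32, m along the optical axis (not along the pixel's ray), 0 where there is no reading), "K" (3x3 intrinsics, pixels), "k1" (the pictures are not rectified: a ray, as slopes to the right and down, at radius r is drawn at 1 + k1 r^2 times it, then the intrinsics apply), "R" (3x3) and "t" (3): a world point X has camera coordinates R X + t. Camera axes: x right, y down, z forward; pixel columns grow to the right and rows downward; lengths in m; the calibration is good to about 2 mm. A picture is of the moment at which its call begins.
- workorder.hand_in(): hands the job in; it is judged then, once.
The state is a dict: "clock": time; "joints": joint angles; "qvel": joint speeds; "tau": joint torques, N m; "tcp_pos": TCP position; "orientation": TCP orientation; "contact_force": force on the tool from outside, world axes, zero at the start; "moment": the same for the moment, N m; "grip_width": finger opening in m; "gripper_force": force on a finger pad.
Only numpy, scipy, OpenCV 4.12 (cv2) and the standard library are available. Lean on these libraries where they do the work, as an engineer would, in place of code of your own. Each camera call takes 0.05 s, during which the arm holds its last target. There are 200 camera calls.

## Working session

There is one attempt and no reset: what is moved stays moved. The work goes in short steps, Python scripts to look and compute and a tool call to move; the robot and the scene stay as the last step left them, time stands still between calls to the robot, and variables do not carry over. Pictures are saved under pics/ and viewed, at most 10 in all, crops included, and the job is handed in when it is done.

Besides the shell and the picture viewer there is one more tool, called after "Emit:" in YAML: its name, and indented under it one key for each argument. send_rows: Moves the arm, as the interface text tells. Its arguments: {"type":"object","properties":{"steps":{"type":"array"},"force":{"type":"number"}},"required":["steps"]}

```bash
mkdir -p pics; ls; python3 - <<'E'
from bench import status, imaging
import cv2,numpy as np
print(status.get_obs())
for n in("scene","top"):
    f=imaging.grab_frame(n); np.savez(f"{n}0.npz",**f)
    cv2.imwrite(f"pics/{n}0.png",f["color"][...,::-1]); print(n,f["K"],f["k1"],f["R"],f["t"])
E
```

```text
pics
{'clock': 0.0, 'joints': array([ 1.17589893,  0.47778091,  0.02235332,  1.55647561, -0.01149498,
        1.10931099, -0.08310284]), 'qvel': array([ 6.09486942e-06, -7.93064632e-04, -1.05449150e-04,  9.52720822e-04,
        1.27561291e-04,  1.48396487e-03,  1.13926489e-03]), 'tau': array([-5.76555158e-04, -5.96444607e+01,  1.60792831e+00, -2.81196070e+01,
        1.24897849e-02,  9.23870655e-03, -2.49629880e-05]), 'tcp_pos': array([ 0.19074274, -0.6468401 ,  0.22232868]), 'orientation': array([-3.10756336e+00, -4.48714099e-01,  6.42722542e-04]), 'contact_force': array([ 0.2844367 ,  0.10243875, -0.58523812]), 'moment': array([ 0.01522607,  0.00629792, -0.00041476]), 'gripper_force': 0.0, 'grip_width': 0.08550453169073187}
scene [[393.12839944   0.         315.84936044]
 [  0.         393.12839944 200.43950665]
 [  0.           0.           1.        ]] -0.0032911794279810395 [[ 0.94773686 -0.31887949 -0.01052217]
 [-0.24226071 -0.69777566 -0.67410598]
 [ 0.20761645  0.6414242  -0.73855969]] [-0.50018802  0.14013515  1.16763206]
top [[429.92744159   0.         319.75225568]
 [  0.         429.92744159 204.27436483]
 [  0.           0.           1.        ]] 0.024037187545082033 [[ 0.00797773 -0.99996261  0.00333754]
 [-0.99580049 -0.00824885 -0.09117756]
 [ 0.09120168 -0.00259614 -0.99582906]] [-0.03607601  0.5460859   1.26375536]
```

View pics/top0.png

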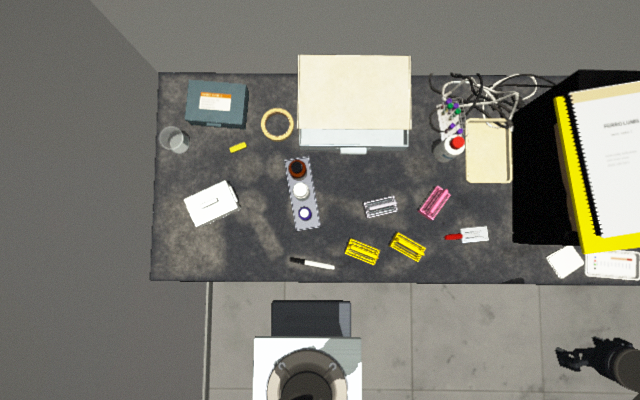

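View pics/scene0.png

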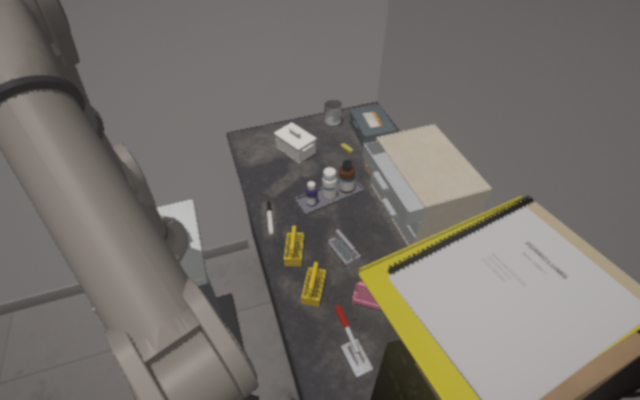

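The top view shows these:
- Lidded dish at about (211,203), left of the tray.
- Tray with bottles from (298,158) to (307,228).
- Rack candidates at (380,206) grey/steel, (362,251) and (408,247) yellow, and (434,202) pink.

The grey one at (380,206) fits "steel rack" and stands on the side of the tray opposite the dish. I'll confirm it in a crop and measure.

```bash
cat > h.py <<'E'
import numpy as np, cv2
def rays(f,uv):
    uv=np.asarray(uv,float).reshape(-1,2);K=f["K"]
    d=(uv-[K[0,2],K[1,2]])/[K[0,0],K[1,1]]; s=d.copy()
    for _ in range(10): s=d/(1+f["k1"]*(s**2).sum(1,keepdims=True))
    return s
def plane(f,uv,z):
    s=rays(f,uv); D=np.c_[s,np.ones(len(s))]@f["R"]; C=-f["R"].T@f["t"]
    return C+D*((z-C[2])/D[:,2])[:,None]
def cloud(f,x0,y0,x1,y1):
    v,u=np.mgrid[y0:y1,x0:x1]; uv=np.c_[u.ravel(),v.ravel()]
    z=f["depth"][y0:y1,x0:x1].ravel()
    P=(np.c_[rays(f,uv),np.ones(len(uv))]*z[:,None]-f["t"])@f["R"]
    return uv,P,z>0
def rect(P):
    (c,s,a)=cv2.minAreaRect(P[:,:2].astype(np.float32)); 
    if s[0]>s[1]: s=s[::-1]; a+=90   # a: direction of short side (own x)
    return np.round(c,4),np.round(s,4),round((a+90)%180-90,2)
E
python3 - <<'E'
from h import *
f=dict(np.load("top0.npz"))
c=f["color"]
cv2.imwrite("pics/crop.png",cv2.resize(c[140:280,170:460][...,::-1],None,fx=2.7,fy=2.7,interpolation=cv2.INTER_CUBIC))
def show(n,box,lo,hi):
    uv,P,ok=cloud(f,*box); m=ok&(P[:,2]>lo)&(P[:,2]<hi)
    print(n,m.sum(),rect(P[m]),"medz",np.median(P[m,2]).round(4))
uv,P,ok=cloud(f,170,140,460,280); print("table z",np.median(P[ok,2]))
show("lid plate",(175,170,245,235),.058,.076)
show("handle",(175,170,245,235),.082,.1)
show("rack all",(355,188,405,225),.02,.1)
show("rack bar",(355,188,405,225),.065,.1)
show("tray",(280,150,325,235),.006,.03)
for n,b in(("b1",(282,150,312,178)),("b2",(288,180,316,200)),("b3",(292,203,318,225))): show(n,b,.075,.14)
# white lid contour on plane
m=cv2.inRange(c[170:235,175:245],(170,170,170),(255,255,255))
k=max(cv2.findContours(m,0,1)[0],key=cv2.contourArea)[:,0]+[175,170]
print("lid contour",rect(plane(f,k,.068)))
E
```

```text
table z 0.0016065783468595517
lid plate 1285 (array([0.5429, 0.2852]), array([0.0892, 0.1321]), 25.74) medz 0.0691
handle 82 (array([0.5427, 0.2847]), array([0.012 , 0.0485]), 26.6) medz 0.0909
rack all 302 (array([ 0.5399, -0.2106]), array([0.0475, 0.0933]), 13.72) medz 0.0347
rack bar 103 (array([ 0.5394, -0.2093]), array([0.01  , 0.0856]), 14.02) medz 0.0789
tray 477 (array([0.586 , 0.0227]), array([0.1339, 0.2581]), -89.08) medz 0.0091
b1 266 (array([0.6504, 0.0227]), array([0.0495, 0.0805]), 29.08) medz 0.0944
b2 204 (array([0.5788, 0.0243]), array([0.0401, 0.0436]), 1.94) medz 0.1099
b3 57 (array([0.5152, 0.0139]), array([0.0217, 0.0224]), -61.36) medz 0.0885
lid contour (array([0.5446, 0.2825]), array([0.0902, 0.1412]), 25.69)
```

View pics/crop.png

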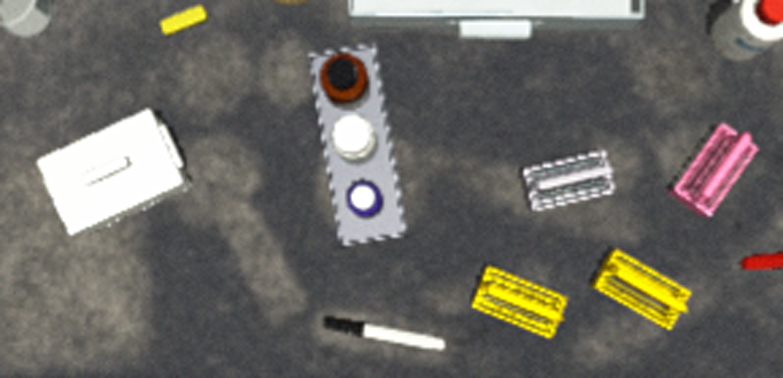

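The crop confirms it. The grey steel rack is at crop (568,180), with its bar top at 79 mm and its size matching. The yellow and pink look-alikes stay untouched. The measured sizes match the given ones, so I'll check transit clearance and move.

```bash
cat > go.py <<'E'
import sys,numpy as np
from bench import status
from scipy.spatial.transform import Rotation as R
def go(x,y,z,a):
    "remaining shift in tool axes (cm), yaw (deg) so tool y lies along world angle a"
    o=status.get_obs(); M=R.from_rotvec(o["orientation"]).as_matrix()
    d=M.T@(np.array([x,y,z])-o["tcp_pos"])*100
    cur=np.degrees(np.arctan2(M[1,1],M[0,1])); w=(a-cur+180)%360-180
    print("t",o["clock"],"tcp",o["tcp_pos"].round(4),"y-angle",cur.round(2),"tilt",np.degrees(np.arccos(-M[2,2])).round(2),"F",o["contact_force"].round(1),"w",round(o["grip_width"],4),"gf",round(o["gripper_force"],1),"j",o["joints"].round(2))
    print("d",d.round(2),"yaw",-w.round(2))
if len(sys.argv)>4: go(*map(float,sys.argv[1:5]))
E
python3 - <<'E'
from h import *
f=dict(np.load("top0.npz"))
uv,P,ok=cloud(f,440,60,640,280); Q=P[ok&(P[:,2]>.15)]
for lo in(-.5,-.6,-.7,-.8): 
    q=Q[(Q[:,1]>lo-.05)&(Q[:,1]<lo+.05)]
    if len(q): print(lo,q.min(0),q.max(0))
E
python3 go.py 0.46 -0.2 0.24 25.7; python3 go.py 0.543 0.285 0.2 25.7
```

```text
-0.5 [ 0.415524   -0.54997617  0.46096878] [ 0.7343804  -0.49443906  0.49185936]
-0.6 [ 0.41566139 -0.64998687  0.15009316] [ 0.83248464 -0.55002694  0.49152348]
-0.7 [ 0.43150053 -0.74978303  0.15004132] [ 0.87036759 -0.65000764  0.48343533]
-0.8 [ 0.80611495 -0.75657987  0.34656306] [ 0.82710538 -0.75018679  0.35243716]
t 0.1 tcp [ 0.1908 -0.6469  0.2224] y-angle -73.57 tilt 0.1 F [0.1 0.2 0.7] w 0.0854 gf 0.0 j [ 1.18  0.48  0.02  1.56 -0.01  1.11 -0.08]
d [ 38.47 -35.25  -1.7 ] yaw -99.27
t 0.1 tcp [ 0.1908 -0.6469  0.2224] y-angle -73.57 tilt 0.1 F [0.1 0.2 0.7] w 0.0854 gf 0.0 j [ 1.18  0.48  0.02  1.56 -0.01  1.11 -0.08]
d [ 60.15 -79.41   2.37] yaw -99.27
```

Emit:
send_rows:
  steps:
    - {"dx": 3,"dy": -3.5,"yaw": -8}
    - {"dx": 6.5,"dy": -7.7,"yaw": -17}
    - {"dx": 10.2,"dy": -12,"yaw": -26}
    - {"dx": 13.9,"dy": -16.3,"yaw": -35}
    - {"dx": 17.5,"dy": -20.6,"yaw": -44}
  force: 40

```text
validation failed for argument at $.st...
```

```bash
python3 go.py 0.46 -0.15 0.24 10;  python3 go.py 0.543 0.285 0.2 25.7
```

```text
t 0.1 tcp [ 0.1908 -0.6469  0.2224] y-angle -73.57 tilt 0.1 F [0.1 0.2 0.7] w 0.0854 gf 0.0 j [ 1.18  0.48  0.02  1.56 -0.01  1.11 -0.08]
d [ 39.88 -40.05  -1.7 ] yaw -83.57
t 0.1 tcp [ 0.1908 -0.6469  0.2224] y-angle -73.57 tilt 0.1 F [0.1 0.2 0.7] w 0.0854 gf 0.0 j [ 1.18  0.48  0.02  1.56 -0.01  1.11 -0.08]
d [ 60.15 -79.41   2.37] yaw -99.27
```

Some fields may be required, so I'll give all of them.

Emit:
send_rows:
  steps:
    - {"dx": 3,"dy": -3.5,"dz": 0,"yaw": -8,"gripper": 1}
    - {"dx": 6.5,"dy": -7.7,"dz": 0,"yaw": -17,"gripper": 1}
    - {"dx": 10.2,"dy": -12,"dz": 0,"yaw": -26,"gripper": 1}
    - {"dx": 13.9,"dy": -16.3,"dz": 0,"yaw": -35,"gripper": 1}
    - {"dx": 17.5,"dy": -20.6,"dz": 0,"yaw": -44,"gripper": 1}
  force: 40

```text
clock: 0.72
tcp_pos: [0.301, -0.3984, 0.2231]
orientation: [-2.71, -1.588, 0.0]
contact_force: [0.4, 0.7, -0.8]
grip_width: 0.0855
gripper_force: 0.0
```

```bash
python3 go.py 0.46 -0.15 0.24 10;  python3 go.py 0.543 0.285 0.2 25.7
```

```text
t 0.725 tcp [ 0.301  -0.3984  0.2231] y-angle -29.26 tilt 0.01 F [ 0.4  0.7 -0.8] w 0.0855 gf 0.0 j [ 1.    0.2  -0.23  1.95  0.06  0.99  0.23]
d [29.44  1.73 -1.69] yaw -39.26
t 0.725 tcp [ 0.301  -0.3984  0.2231] y-angle -29.26 tilt 0.01 F [ 0.4  0.7 -0.8] w 0.0855 gf 0.0 j [ 1.    0.2  -0.23  1.95  0.06  0.99  0.23]
d [ 71.45 -12.29   2.32] yaw -54.96
```

Emit:
send_rows:
  steps:
    - {"dx": 5.8,"dy": 0.3,"dz": -0.3,"yaw": -8,"gripper": 1}
    - {"dx": 11.7,"dy": 0.7,"dz": -0.6,"yaw": -16,"gripper": 1}
    - {"dx": 17.6,"dy": 1,"dz": -1,"yaw": -24,"gripper": 1}
    - {"dx": 23.5,"dy": 1.4,"dz": -1.4,"yaw": -32,"gripper": 1}
    - {"dx": 29.4,"dy": 1.7,"dz": -1.7,"yaw": -39.3,"gripper": 1}

```text
clock: 1.35
tcp_pos: [0.461, -0.1515, 0.2404]
orientation: [2.02, 2.406, -0.0]
contact_force: [1.2, -1.0, 0.0]
grip_width: 0.0853
gripper_force: 0.0
```

```bash
python3 go.py 0.543 0.285 0.2 25.7
```

```text
t 1.35 tcp [ 0.461  -0.1515  0.2404] y-angle 9.96 tilt 0.02 F [ 1.2 -1.   0. ] w 0.0853 gf 0.0 j [ 0.66  0.19 -0.53  1.95  0.11  1.04  0.26]
d [41.57 15.62  4.03] yaw -15.74
```

Emit:
send_rows:
  steps:
    - {"dx": 5.2,"dy": 1.9,"dz": 0,"yaw": -2,"gripper": 1}
    - {"dx": 10.6,"dy": 4,"dz": 0,"yaw": -5,"gripper": 1}
    - {"dx": 16,"dy": 6,"dz": 0,"yaw": -8,"gripper": 1}
    - {"dx": 21.4,"dy": 8,"dz": 0,"yaw": -11,"gripper": 1}
    - {"dx": 26.8,"dy": 10,"dz": 0,"yaw": -15.7,"gripper": 1}

```text
clock: 1.98
tcp_pos: [0.5136, 0.1295, 0.2401]
orientation: [1.676, 2.657, -0.001]
contact_force: [0.7, 0.4, -0.8]
grip_width: 0.0852
gripper_force: 0.0
```

```bash
python3 go.py 0.543 0.285 0.16 25.9
```

```text
t 1.975 tcp [0.5136 0.1295 0.2401] y-angle 25.53 tilt 0.03 F [ 0.7  0.4 -0.8] w 0.0852 gf 0.0 j [ 0.24  0.3  -0.73  1.84  0.23  1.08 -0.13]
d [12.77  9.36  8.01] yaw -0.37
```

Emit:
send_rows:
  steps:
    - {"dx": 3.2,"dy": 2.3,"dz": 1,"yaw": -0.1,"gripper": 1}
    - {"dx": 6.4,"dy": 4.7,"dz": 3,"yaw": -0.2,"gripper": 1}
    - {"dx": 9.6,"dy": 7,"dz": 5,"yaw": -0.3,"gripper": 1}
    - {"dx": 12.8,"dy": 9.4,"dz": 7,"yaw": -0.4,"gripper": 1}
    - {"dx": 12.8,"dy": 9.4,"dz": 8,"yaw": -0.4,"gripper": 1}

```text
clock: 2.6
tcp_pos: [0.5421, 0.2874, 0.1588]
orientation: [-1.661, -2.663, -0.0]
contact_force: [-0.6, -0.1, 0.1]
grip_width: 0.0856
gripper_force: 0.0
```

```bash
python3 go.py 0.543 0.285 0.097 25.9; python3 - <<'E'
from bench import imaging
from h import *
f=imaging.grab_frame("scene"); np.savez("scene1.npz",**f)
cv2.imwrite("pics/s1.png",cv2.resize(f["color"][90:230,220:420][...,::-1],None,fx=3.5,fy=3.5,interpolation=cv2.INTER_CUBIC))
E
```

```text
t 2.6 tcp [0.5421 0.2874 0.1588] y-angle 26.11 tilt 0.16 F [-0.6 -0.1  0.1] w 0.0856 gf 0.0 j [-0.08  0.54 -0.69  1.73  0.39  1.02 -0.46]
d [-0.27 -0.02  6.18] yaw 0.21
```

View pics/s1.png

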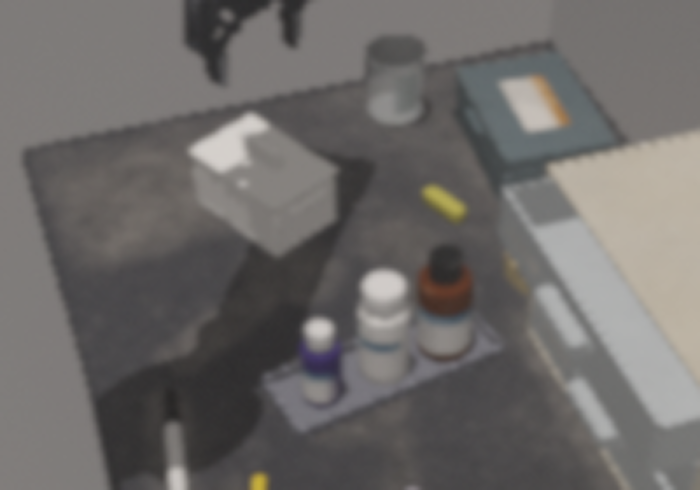

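The crop shows the gripper fingers at about (210,75) and (290,40), up and behind the lid's handle at (265,150). I'll check this against the projected TCP.

```bash
python3 go.py 0.543 0.285 0.097 25.9; python3 - <<'E'
from h import *
f=dict(np.load("scene1.npz"))
from bench import imaging,status
def proj(X):
    c=f["R"]@np.array(X)+f["t"]; s=c[:2]/c[2]; s=s*(1+f["k1"]*s@s); return (f["K"][:2,:2]@s+f["K"][:2,2]).round(1),((f["K"][:2,:2]@s+f["K"][:2,2]-[220,90])*3.5).round()
print("tcp",proj([.5421,.2874,.1588]),"tips",[proj([.5421+s*.048*.9,.2874+s*.048*.434,.146])[1] for s in(-1,1)])
print("handle top",proj([.543,.285,.091]),"white bottle",proj([.579,.024,.11]))
s=np.load("scene0.npz")
uv,P,ok=cloud(f,255,110,330,170)
m=ok&(P[:,2]>.058)&(P[:,2]<.078)&(P[:,1]<.4); print(m.sum(),rect(P[m]),np.median(P[m,2]))
uv,P,ok=cloud(f,265,80,312,116)
m=ok&(P[:,2]>.1)&(P[:,1]<.5);print(m.sum(),P[m].min(0),P[m].max(0))
t=imaging.grab_frame("top");uv,P,ok=cloud(t,175,150,260,260);m=ok&(P[:,2]>.058)&(P[:,2]<.078);print(rect(P[m]))
cv2.imwrite("pics/t2.png",cv2.resize(t["color"][120:280,140:340][...,::-1],None,fx=3.5,fy=3.5))
E
```

```text
t 2.65 tcp [0.5421 0.2845 0.1577] y-angle 25.98 tilt 0.21 F [-0.8 -1.9 -0.3] w 0.0853 gf 0.0 j [-0.08  0.54 -0.69  1.73  0.39  1.02 -0.46]
d [-0.    0.13  6.07] yaw 0.08
tcp (array([292.6, 113.3]), array([254.,  81.])) tips [array([218., 113.]), array([290.,  72.])]
handle top (array([294.1, 129.6]), array([259., 139.])) white bottle (array([328.6, 171.2]), array([380., 284.]))
580 (array([0.607 , 0.3147]), array([0.1386, 0.2387]), -65.58) 0.06843606955694873
1001 [0.47119968 0.24167046 0.10027007] [0.67277113 0.48757424 0.3090553 ]
(array([0.6125, 0.3036]), array([0.0721, 0.2507]), -41.87)
```

View pics/t2.png

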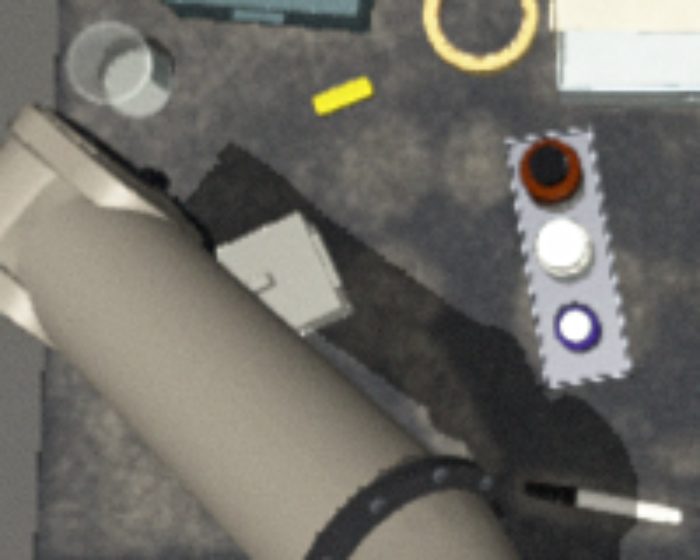

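The top crop shows the arm hiding the gripper. The handle is partly visible at about (262,280), and the bottles haven't moved. I'll measure the fingertips in the scene depth.

```bash
python3 - <<'E'
from h import *
f=dict(np.load("scene1.npz"))
x0,y0,x1,y1=268,85,312,120
uv,P,ok=cloud(f,x0,y0,x1,y1)
g=f["color"][y0:y1,x0:x1].max(2).ravel()
m=ok&(g<50)&(P[:,2]>.1)
for lo,hi in((268,290),(296,312)):
    n=m&(uv[:,0]>=lo)&(uv[:,0]<hi); i=np.where(n)[0]; i=i[np.argsort(-uv[i,1])][:12]
    for k in i: print(uv[k],P[k].round(3),g[k])
E
```

```text
[280 106] [0.495 0.259 0.217] 47
[280 105] [0.494 0.254 0.224] 48
[279 105] [0.489 0.248 0.229] 49
[281 105] [0.498 0.256 0.222] 48
[281 104] [0.497 0.251 0.229] 48
[280 104] [0.494 0.254 0.228] 47
[279 104] [0.489 0.247 0.233] 47
[280 103] [0.496 0.26  0.227] 47
[279 103] [0.489 0.246 0.238] 47
[281 103] [0.497 0.252 0.232] 47
[282 103] [0.501 0.254 0.23 ] 49
[278 103] [0.486 0.245 0.239] 48
[302  99] [0.583 0.304 0.196] 49
[302  96] [0.583 0.305 0.207] 49
[302  95] [0.583 0.305 0.211] 46
[301  94] [0.58  0.304 0.216] 48
[302  94] [0.583 0.302 0.217] 47
[301  93] [0.581 0.309 0.217] 49
[302  93] [0.583 0.304 0.22 ] 46
[302  92] [0.583 0.302 0.225] 47
[303  92] [0.583 0.292 0.231] 47
[304  91] [0.588 0.296 0.231] 46
[302  91] [0.579 0.288 0.238] 48
[303  91] [0.584 0.293 0.234] 46
```

Laterally the fingers straddle the handle; the dark finger parts average (0.537, 0.28). The lower pads are grey against grey. I'll descend carefully and watch the force.

Emit:
send_rows:
  steps:
    - {"dx": 0,"dy": 0.1,"dz": 1.5,"yaw": 0,"gripper": 1}
    - {"dx": 0,"dy": 0.1,"dz": 3,"yaw": 0,"gripper": 1}
    - {"dx": 0,"dy": 0.1,"dz": 4.2,"yaw": 0,"gripper": 1}
    - {"dx": 0,"dy": 0.1,"dz": 5.2,"yaw": 0,"gripper": 1}
    - {"dx": 0,"dy": 0.1,"dz": 5.8,"yaw": 0,"gripper": 1}

```text
clock: 3.32
tcp_pos: [0.5443, 0.2842, 0.1015]
orientation: [-1.669, -2.661, 0.001]
contact_force: [0.2, -0.7, 0.9]
grip_width: 0.0857
gripper_force: 0.0
```

```bash
python3 go.py 0.543 0.285 0.097 25.9; python3 - <<'E'
from h import *
from bench import imaging
f=imaging.grab_frame("scene")
cv2.imwrite("pics/s3.png",cv2.resize(f["color"][70:170,230:370][...,::-1],None,fx=5,fy=5,interpolation=cv2.INTER_CUBIC))
E
```

```text
t 3.325 tcp [0.5443 0.2842 0.1015] y-angle 25.83 tilt 0.03 F [ 0.2 -0.7  0.9] w 0.0857 gf 0.0 j [-0.1   0.6  -0.66  1.77  0.45  0.92 -0.5 ]
d [ 0.13 -0.08  0.45] yaw -0.07
```

View pics/s3.png

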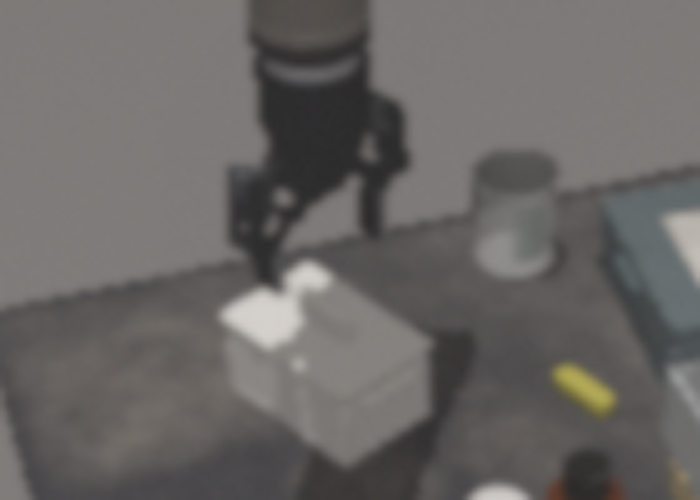

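The crop shows finger tips at about (265,285) and (372,235), with the handle near (325,310). The tips look about 8 px higher in the image than projected, so I'll use depth to tell whether that's height or a y offset.

```bash
python3 go.py 0.543 0.285 0.097 25.9; python3 - <<'E'
from h import *
from bench import imaging
f=imaging.grab_frame("scene"); np.savez("s4.npz",**f)
uv,P,ok=cloud(f,270,85,315,132)
m=ok&(P[:,2]>.08)&(np.hypot(P[:,0]-.543,P[:,1]-.285)<.09)
for z in np.arange(.08,.24,.01):
    n=m&(abs(P[:,2]-z)<.005)
    if n.any():
        q=P[n]; a=q[:,0]<.53
        for t,b in(("L",a),("R",q[:,0]>.56)):
            if b.any(): print(round(z,2),t,b.sum(),np.median(q[b],0).round(3),uv[n][b].mean(0).round())
E
```

```text
t 3.375 tcp [0.5441 0.2841 0.101 ] y-angle 25.84 tilt 0.07 F [-0.5 -0.  -1.1] w 0.0855 gf 0.0 j [-0.1   0.6  -0.66  1.77  0.45  0.92 -0.5 ]
d [ 0.13 -0.06  0.4 ] yaw -0.06
0.08 L 2 [0.528 0.299 0.085] [289. 130.]
0.09 L 2 [0.529 0.294 0.091] [290. 129.]
0.12 R 2 [0.583 0.304 0.124] [303. 116.]
0.13 L 8 [0.502 0.254 0.131] [284. 128.]
0.13 R 11 [0.584 0.298 0.129] [304. 116.]
0.14 L 14 [0.501 0.255 0.139] [284. 126.]
0.14 R 18 [0.583 0.302 0.139] [303. 113.]
0.15 L 19 [0.499 0.257 0.15 ] [283. 123.]
0.15 R 12 [0.586 0.298 0.15 ] [304. 111.]
0.16 L 10 [0.503 0.255 0.159] [284. 121.]
0.16 R 17 [0.586 0.298 0.161] [304. 109.]
0.17 L 22 [0.499 0.253 0.172] [282. 118.]
0.17 R 19 [0.597 0.301 0.171] [307. 105.]
0.18 L 44 [0.489 0.255 0.179] [281. 117.]
0.18 R 30 [0.6   0.306 0.18 ] [306. 102.]
0.19 L 47 [0.509 0.257 0.19 ] [284. 112.]
0.19 R 25 [0.598 0.3   0.189] [305. 101.]
0.2 L 31 [0.489 0.256 0.2  ] [282. 111.]
0.2 R 26 [0.586 0.291 0.199] [304. 100.]
0.21 L 41 [0.494 0.257 0.211] [282. 108.]
0.21 R 28 [0.594 0.298 0.21 ] [304.  97.]
0.22 L 51 [0.506 0.259 0.222] [283. 104.]
0.22 R 30 [0.596 0.3   0.22 ] [305.  94.]
0.23 L 35 [0.502 0.261 0.227] [282. 103.]
0.23 R 10 [0.6   0.31  0.226] [306.  90.]
```

Laterally centred: midpoint (0.5425, 0.28). In depth the visible fingertips end near z≈0.12, higher than the stated geometry gives. Closing here is safe under either reading, and the opening will show which one holds.

Emit:
send_rows:
  steps:
    - {"dx": 0,"dy": 0,"dz": 0.2,"yaw": 0,"gripper": 0}
    - {"dx": 0,"dy": 0,"dz": 0.2,"yaw": 0,"gripper": 0}
    - {"dx": 0,"dy": 0,"dz": 0.2,"yaw": 0,"gripper": 0}
    - {"dx": 0,"dy": 0,"dz": 0.2,"yaw": 0,"gripper": 0}
    - {"dx": 0,"dy": 0,"dz": 0.2,"yaw": 0,"gripper": 0}
  force: 40

```text
clock: 4.05
tcp_pos: [0.5446, 0.2845, 0.1004]
orientation: [1.669, 2.662, 0.0]
contact_force: [0.7, 0.1, -0.2]
grip_width: 0.0003
gripper_force: 0.0
```

It closed fully, so the tips really are above the handle. I'll calibrate the true tip height with the gripper shut.

```bash
python3 go.py 0.543 0.285 0.097 25.9; python3 - <<'E'
from h import *
from bench import imaging
f=imaging.grab_frame("scene")
uv,P,ok=cloud(f,270,85,320,140)
m=ok&(np.hypot(P[:,0]-.543,P[:,1]-.275)<.025)&(f["color"][85:140,270:320].max(2).ravel()<60)
for z in np.arange(.07,.2,.01):
    n=m&(abs(P[:,2]-z)<.005)
    if n.any(): print(round(z,2),n.sum(),np.median(P[n],0).round(4),uv[n].mean(0).round())
print("lowest",np.sort(P[m,2])[:8].round(4))
cv2.imwrite("pics/s5.png",cv2.resize(f["color"][70:170,230:370][...,::-1],None,fx=5,fy=5,interpolation=cv2.INTER_CUBIC))
E
```

```text
t 4.05 tcp [0.5446 0.2845 0.1004] y-angle 25.83 tilt 0.01 F [ 0.7  0.1 -0.2] w 0.0003 gf 0.0 j [-0.1   0.6  -0.66  1.78  0.45  0.92 -0.5 ]
d [ 0.12 -0.12  0.34] yaw -0.07
0.13 3 [0.5373 0.2771 0.1304] [293. 122.]
0.14 6 [0.5349 0.2734 0.1387] [292. 120.]
0.15 9 [0.5386 0.273  0.1521] [294. 118.]
0.16 27 [0.5412 0.2732 0.1601] [294. 115.]
0.17 23 [0.5424 0.2718 0.1675] [294. 113.]
0.18 28 [0.5458 0.2728 0.1792] [295. 110.]
0.19 22 [0.5462 0.2688 0.1904] [295. 108.]
lowest [0.1301 0.1304 0.1312 0.1353 0.137  0.1384 0.1391 0.1419]
```

View pics/s5.png

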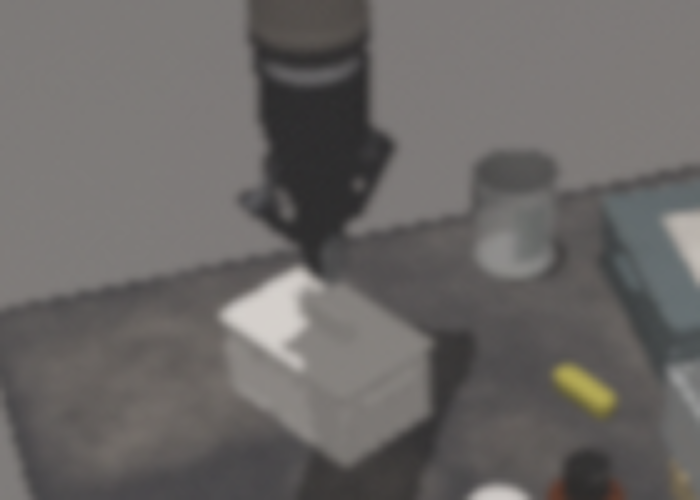

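With the gripper shut, the tip is at crop (325,280), just above the handle top at (320,298). That puts it at about z≈0.105, so the real fingertips sit about 29 mm higher than the reported TCP implies. I'll apply that offset: open partly, go down 2.3 cm and close.

Emit:
send_rows:
  steps:
    - {"dx": 0.1,"dy": -0.1,"dz": 0,"yaw": 0,"gripper": 0.6}
    - {"dx": 0.1,"dy": -0.1,"dz": 0,"yaw": 0,"gripper": 0.6}
    - {"dx": 0.1,"dy": -0.1,"dz": 0,"yaw": 0,"gripper": 0.6}
    - {"dx": 0.1,"dy": -0.1,"dz": 1.2,"yaw": 0,"gripper": 0.6}
    - {"dx": 0.1,"dy": -0.1,"dz": 2.3,"yaw": 0,"gripper": 0.6}

```text
clock: 4.72
tcp_pos: [0.543, 0.2846, 0.0762]
orientation: [-1.669, -2.662, 0.001]
contact_force: [-0.3, -0.6, -0.0]
grip_width: 0.051
gripper_force: 0.0
```

Emit:
send_rows:
  steps:
    - {"dx": 0,"dy": 0,"dz": 0,"yaw": 0,"gripper": 0}
    - {"dx": 0,"dy": 0,"dz": 0,"yaw": 0,"gripper": 0}
    - {"dx": 0,"dy": 0,"dz": 0,"yaw": 0,"gripper": 0}
    - {"dx": 0,"dy": 0,"dz": 0,"yaw": 0,"gripper": 0}

```text
clock: 5.22
tcp_pos: [0.5432, 0.2849, 0.0774]
orientation: [1.669, 2.662, 0.0]
contact_force: [-0.4, 0.8, 0.0]
grip_width: 0.0104
gripper_force: 40.7
```

Emit:
send_rows:
  steps:
    - {"dx": 0,"dy": 0,"dz": 0,"yaw": 0,"gripper": 0.3}
    - {"dx": 0,"dy": 0,"dz": 0,"yaw": 0,"gripper": 0.3}
    - {"dx": 0,"dy": 0,"dz": 0.3,"yaw": 0,"gripper": 0.3}
    - {"dx": 0,"dy": 0,"dz": 0.6,"yaw": 0,"gripper": 0.3}
    - {"dx": 0,"dy": 0,"dz": 0.6,"yaw": 0,"gripper": 0.3}

```text
clock: 5.85
tcp_pos: [0.5429, 0.2847, 0.0709]
orientation: [-1.669, -2.661, 0.001]
contact_force: [0.5, -0.8, 0.1]
grip_width: 0.0255
gripper_force: 0.0
```

Emit:
send_rows:
  steps:
    - {"dx": 0,"dy": 0,"dz": 0,"yaw": 0,"gripper": 0}
    - {"dx": 0,"dy": 0,"dz": 0,"yaw": 0,"gripper": 0}
    - {"dx": 0,"dy": 0,"dz": 0,"yaw": 0,"gripper": 0}
    - {"dx": 0,"dy": 0,"dz": 0,"yaw": 0,"gripper": 0}

```text
clock: 6.35
tcp_pos: [0.5432, 0.285, 0.0714]
orientation: [1.669, 2.662, 0.0]
contact_force: [0.8, -0.0, 1.3]
grip_width: 0.0105
gripper_force: 42.1
```

Emit:
send_rows:
  steps:
    - {"dx": 0,"dy": 0,"dz": -0.6,"yaw": 0,"gripper": 0}
    - {"dx": 0,"dy": 0,"dz": -1.5,"yaw": 0,"gripper": 0}
    - {"dx": 0,"dy": 0,"dz": -2.5,"yaw": 0,"gripper": 0}
    - {"dx": 0,"dy": 0,"dz": -3.5,"yaw": 0,"gripper": 0}
    - {"dx": 0,"dy": 0,"dz": -4,"yaw": 0,"gripper": 0}

```text
clock: 6.98
tcp_pos: [0.5435, 0.2851, 0.1124]
orientation: [1.669, 2.661, 0.002]
contact_force: [-0.7, 0.4, -0.8]
grip_width: 0.0107
gripper_force: 41.9
```

Emit:
send_rows:
  steps:
    - {"dx": 0,"dy": -2,"dz": 0,"yaw": 0,"gripper": 0}
    - {"dx": 0,"dy": -5,"dz": 0,"yaw": 0,"gripper": 0}
    - {"dx": 0,"dy": -8,"dz": 0,"yaw": 0,"gripper": 0}
    - {"dx": 0,"dy": -10.5,"dz": 0,"yaw": 0,"gripper": 0}
    - {"dx": 0,"dy": -11.5,"dz": 0,"yaw": 0,"gripper": 0}

```text
clock: 7.6
tcp_pos: [0.4386, 0.2341, 0.1114]
orientation: [1.668, 2.662, -0.001]
contact_force: [0.6, 0.3, -1.7]
grip_width: 0.0105
gripper_force: 42.0
```

```bash
python3 go.py 0.439 0.235 0.0714 25.8; python3 - <<'E'
from h import *
from bench import imaging
f=imaging.grab_frame("scene")
cv2.imwrite("pics/s6.png",cv2.resize(f["color"][80:190,220:360][...,::-1],None,fx=5,fy=5,interpolation=cv2.INTER_CUBIC))
uv,P,ok=cloud(f,235,100,320,175)
m=ok&(f["color"][100:175,235:320].min(2).ravel()>100)
n=m&(P[:,0]<.5)&(P[:,1]<.3)&(P[:,2]>.07);print(n.sum(),np.median(P[n],0),rect(P[n]),P[n,2].max())
E
```

```text
t 7.6 tcp [0.4386 0.2341 0.1114] y-angle 25.85 tilt 0.05 F [ 0.6  0.3 -1.7] w 0.0105 gf 42.0 j [-0.02  0.43 -0.72  2.04  0.39  0.81 -0.52]
d [0.07 0.08 4.  ] yaw 0.05
578 [0.43454197 0.2158354  0.10876153] (array([0.4306, 0.2295]), array([0.1055, 0.1356]), 26.31) 0.22189512643183096
```

View pics/s6.png

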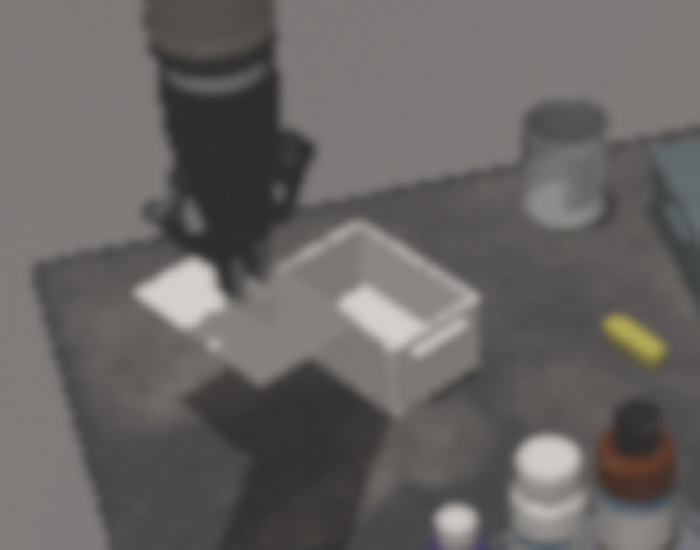

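The picture shows the lid in the gripper at about (230,310), level beside the open dish at (380,310). Its plate top is at 0.109, as expected, so I'll lower it about 9.8 cm.

Emit:
send_rows:
  steps:
    - {"dx": 0,"dy": 0,"dz": 2,"yaw": 0,"gripper": 0}
    - {"dx": 0,"dy": 0,"dz": 4.5,"yaw": 0,"gripper": 0}
    - {"dx": 0,"dy": 0,"dz": 6.5,"yaw": 0,"gripper": 0}
    - {"dx": 0,"dy": 0,"dz": 8,"yaw": 0,"gripper": 0}
    - {"dx": 0,"dy": 0,"dz": 8.8,"yaw": 0,"gripper": 0}

```text
clock: 8.28
tcp_pos: [0.4396, 0.2349, 0.0224]
orientation: [-1.668, -2.662, 0.001]
contact_force: [0.5, -0.3, -1.7]
grip_width: 0.0105
gripper_force: 41.9
```

Emit:
send_rows:
  steps:
    - {"dx": 0,"dy": 0,"dz": 0.4,"yaw": 0,"gripper": 0}
    - {"dx": 0,"dy": 0,"dz": 0.7,"yaw": 0,"gripper": 0}
    - {"dx": 0,"dy": 0,"dz": 0.8,"yaw": 0,"gripper": 0}

```text
clock: 8.65
tcp_pos: [0.4399, 0.2349, 0.0155]
orientation: [1.669, 2.661, 0.001]
contact_force: [-0.2, 0.1, -1.7]
grip_width: 0.0108
gripper_force: 41.9
```

Emit:
send_rows:
  steps:
    - {"dx": 0,"dy": 0,"dz": 0.1,"yaw": 0,"gripper": 0}
    - {"dx": 0,"dy": 0,"dz": 0.2,"yaw": 0,"gripper": 0}
    - {"dx": 0,"dy": 0,"dz": 0.2,"yaw": 0,"gripper": 0}

```text
clock: 9.02
tcp_pos: [0.4397, 0.2347, 0.0133]
orientation: [1.669, 2.662, 0.0]
contact_force: [0.4, -0.1, -0.9]
grip_width: 0.0105
gripper_force: 42.0
```

Near contact. I'll release it and rise.

Emit:
send_rows:
  steps:
    - {"dx": 0,"dy": 0,"dz": 0.1,"yaw": 0,"gripper": 0}
    - {"dx": 0,"dy": 0,"dz": 0.1,"yaw": 0,"gripper": 0.5}
    - {"dx": 0,"dy": 0,"dz": 0.1,"yaw": 0,"gripper": 0.5}
    - {"dx": 0,"dy": 0,"dz": 0.1,"yaw": 0,"gripper": 0.5}
    - {"dx": 0,"dy": 0,"dz": 0.1,"yaw": 0,"gripper": 0.5}

```text
clock: 9.65
tcp_pos: [0.4396, 0.2347, 0.0122]
orientation: [-1.669, -2.662, 0.0]
contact_force: [-0.2, -0.6, 0.3]
grip_width: 0.0425
gripper_force: 0.0
```

Emit:
send_rows:
  steps:
    - {"dx": 0,"dy": 0,"dz": -3,"yaw": 0,"gripper": 0.5}
    - {"dx": 0,"dy": 0,"dz": -8,"yaw": 0,"gripper": 0.5}
    - {"dx": 0,"dy": 0,"dz": -13,"yaw": 0,"gripper": 0.5}
    - {"dx": 0,"dy": 0,"dz": -18,"yaw": 0,"gripper": 0.5}
    - {"dx": 0,"dy": 0,"dz": -23,"yaw": 0,"gripper": 0.5}

```text
clock: 10.28
tcp_pos: [0.4393, 0.2346, 0.2439]
orientation: [-1.669, -2.662, 0.0]
contact_force: [1.3, 0.2, -0.5]
grip_width: 0.0427
gripper_force: 0.0
```

```bash
python3 go.py 0.539 -0.21 0.2 13.9; python3 - <<'E'
from h import *
from bench import imaging
f=imaging.grab_frame("scene")
uv,P,ok=cloud(f,225,105,310,180)
w=f["color"][105:180,225:310].min(2).ravel()>85
for n,lo,hi in(("lid plate",.006,.016),("rim",.055,.07)):
    m=ok&w&(P[:,2]>lo)&(P[:,2]<hi)&(P[:,0]<.65)&(P[:,1]>.12); print(n,m.sum(),rect(P[m]),np.median(P[m,2]))
E
```

```text
t 10.275 tcp [0.4393 0.2346 0.2439] y-angle 25.83 tilt 0.01 F [ 1.3  0.2 -0.5] w 0.0427 gf 0.0 j [ 0.09  0.26 -0.82  1.9   0.21  1.07 -0.36]
d [-44.36 -10.4    4.39] yaw 11.93
lid plate 861 (array([0.4829, 0.3229]), array([0.3286, 0.335 ]), -89.71) 0.010598325678402666
rim 395 (array([0.4624, 0.3468]), array([0.2781, 0.2805]), -0.17) 0.06095716155285075
```

Emit:
send_rows:
  steps:
    - {"dx": -5.5,"dy": -1.3,"dz": 0,"yaw": 1.5,"gripper": 0.5}
    - {"dx": -11,"dy": -2.6,"dz": 0,"yaw": 3,"gripper": 0.5}
    - {"dx": -16.5,"dy": -3.9,"dz": 0,"yaw": 4.5,"gripper": 0.5}
    - {"dx": -22,"dy": -5.2,"dz": 0,"yaw": 6,"gripper": 0.5}
    - {"dx": -27.5,"dy": -6.4,"dz": 0,"yaw": 7.5,"gripper": 0.5}

```text
clock: 10.95
tcp_pos: [0.5019, -0.0425, 0.2422]
orientation: [1.84, 2.546, -0.0]
contact_force: [0.8, 1.4, -0.3]
grip_width: 0.0426
gripper_force: 0.0
```

```bash
python3 go.py 0.5395 -0.21 0.2 13.9
```

```text
t 10.95 tcp [ 0.5019 -0.0425  0.2422] y-angle 18.28 tilt 0.02 F [ 0.8  1.4 -0.3] w 0.0426 gf 0.0 j [ 0.51  0.23 -0.64  1.9   0.16  1.06  0.13]
d [-17.08  -1.68   4.23] yaw 4.38
```

Emit:
send_rows:
  steps:
    - {"dx": -5,"dy": -0.5,"dz": 0,"yaw": 1,"gripper": 0.5}
    - {"dx": -10,"dy": -1,"dz": 0,"yaw": 2,"gripper": 0.5}
    - {"dx": -15,"dy": -1.5,"dz": 1.5,"yaw": 3.5,"gripper": 0.5}
    - {"dx": -17.1,"dy": -1.7,"dz": 3,"yaw": 4.4,"gripper": 0.5}
    - {"dx": -17.1,"dy": -1.7,"dz": 4.2,"yaw": 4.4,"gripper": 0.5}

```text
clock: 11.58
tcp_pos: [0.539, -0.2091, 0.1988]
orientation: [-1.937, -2.471, 0.0]
contact_force: [-0.4, 1.6, -1.2]
grip_width: 0.0427
gripper_force: 0.0
```

```bash
python3 go.py 0.5395 -0.21 0.06 13.9; python3 - <<'E'
from h import *
from bench import imaging
t=imaging.grab_frame("top")
cv2.imwrite("pics/t7.png",cv2.resize(t["color"][130:290,150:350][...,::-1],None,fx=3.5,fy=3.5))
def show(n,box,lo,hi,wt=150):
    uv,P,ok=cloud(t,*box); c=t["color"][box[1]:box[3],box[0]:box[2]].min(2).ravel()
    m=ok&(P[:,2]>lo)&(P[:,2]<hi)&(c>wt); print(n,m.sum(),rect(P[m]),np.median(P[m,2]).round(4))
show("lid handle",(195,190,280,262),.026,.04)
show("rim",(180,175,245,230),.055,.07,100)
uv,P,ok=cloud(t,170,165,290,270); c=t["color"][165:270,170:290].min(2).ravel()
m=ok&(P[:,2]>.045); k=m&(P[:,2]<.08); print("dish all",k.sum(),rect(P[k]))
m=ok&(c>140)&(P[:,2]<.02)&(P[:,2]>.004)&(P[:,0]<.5);print("lid plate",m.sum(),rect(P[m]),np.median(P[m,2]))
f=imaging.grab_frame("scene"); np.savez("s7.npz",**f)
E
```

```text
t 11.575 tcp [ 0.539  -0.2091  0.1988] y-angle 13.81 tilt 0.08 F [-0.4  1.6 -1.2] w 0.0427 gf 0.0 j [ 0.67  0.39 -0.51  1.79  0.22  1.02  0.31]
d [-0.12  0.04 13.88] yaw -0.09
lid handle 73 (array([0.463 , 0.2711]), array([0.0431, 0.118 ]), -30.73) 0.0337
rim 279 (array([0.5427, 0.2851]), array([0.0843, 0.1389]), 25.18) 0.0616
dish all 397 (array([0.5423, 0.2853]), array([0.0846, 0.1417]), 25.32)
lid plate 1215 (array([0.4622, 0.2557]), array([0.1446, 0.1489]), 26.21) 0.01095069895203203
```

View pics/t7.png

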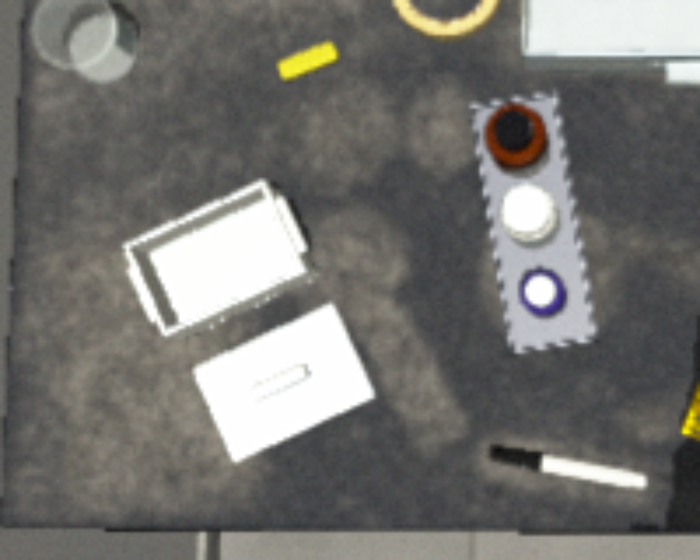

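The crop shows the lid flat with its handle up at (285,385), the open dish undisturbed at (220,258) and the bottles in place. Next I'll lower onto the rack bar.

Emit:
send_rows:
  steps:
    - {"dx": -0.1,"dy": 0,"dz": 3,"yaw": 0,"gripper": 0.5}
    - {"dx": -0.1,"dy": 0,"dz": 6,"yaw": 0,"gripper": 0.5}
    - {"dx": -0.1,"dy": 0,"dz": 9,"yaw": 0,"gripper": 0.5}
    - {"dx": -0.1,"dy": 0,"dz": 11,"yaw": 0,"gripper": 0.5}
    - {"dx": -0.1,"dy": 0,"dz": 12,"yaw": 0,"gripper": 0.5}

```text
clock: 12.3
tcp_pos: [0.5398, -0.2079, 0.0798]
orientation: [-1.933, -2.476, -0.0]
contact_force: [-0.5, 0.2, 1.3]
grip_width: 0.0427
gripper_force: 0.0
```

```bash
python3 go.py 0.5395 -0.21 0.055 13.9; python3 - <<'E'
from h import *
from bench import imaging
f=imaging.grab_frame("scene")
cv2.imwrite("pics/s8.png",cv2.resize(f["color"][170:290,270:410][...,::-1],None,fx=5,fy=5,interpolation=cv2.INTER_CUBIC))
E
```

```text
t 12.3 tcp [ 0.5398 -0.2079  0.0798] y-angle 14.04 tilt 0.04 F [-0.5  0.2  1.3] w 0.0427 gf 0.0 j [ 0.62  0.54 -0.46  1.88  0.32  0.8   0.22]
d [-0.19 -0.08  2.48] yaw 0.14
```

View pics/s8.png

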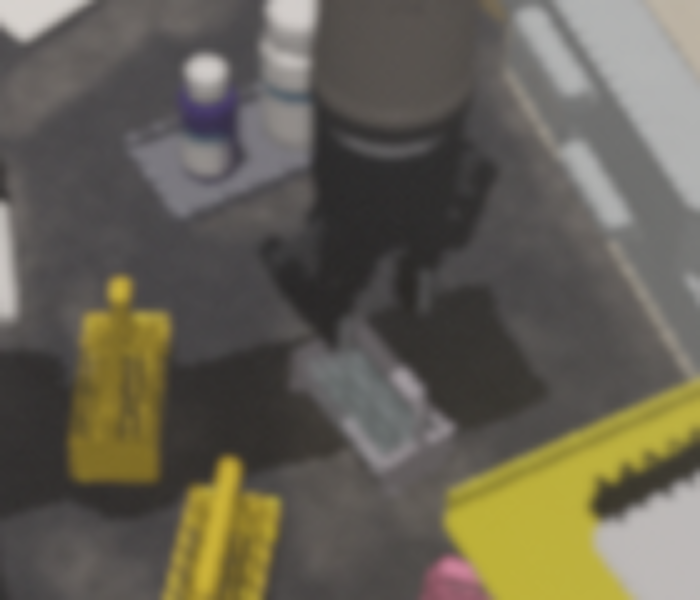

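The fingers, at (335,340) and (415,310), straddle the grey rack's bar, which ends at (405,385). They are clear of the yellow racks. I'll descend and grip.

Emit:
send_rows:
  steps:
    - {"dx": -0.2,"dy": -0.1,"dz": 0.8,"yaw": 0,"gripper": 0.5}
    - {"dx": -0.2,"dy": -0.1,"dz": 1.6,"yaw": 0,"gripper": 0.5}
    - {"dx": -0.2,"dy": -0.1,"dz": 2.3,"yaw": 0,"gripper": 0.5}
    - {"dx": -0.2,"dy": -0.1,"dz": 2.5,"yaw": 0,"gripper": 0.5}
    - {"dx": -0.2,"dy": -0.1,"dz": 2.5,"yaw": 0,"gripper": 0.5}

```text
clock: 12.98
tcp_pos: [0.5393, -0.2114, 0.0553]
orientation: [-1.936, -2.474, -0.0]
contact_force: [-0.6, 0.0, 0.4]
grip_width: 0.0427
gripper_force: 0.0
```

Emit:
send_rows:
  steps:
    - {"dx": 0,"dy": 0,"dz": 0,"yaw": 0,"gripper": 0}
    - {"dx": 0,"dy": 0,"dz": 0,"yaw": 0,"gripper": 0}
    - {"dx": 0,"dy": 0,"dz": 0,"yaw": 0,"gripper": 0}
    - {"dx": 0,"dy": 0,"dz": 0,"yaw": 0,"gripper": 0}
  force: 50

```text
clock: 13.48
tcp_pos: [0.5396, -0.2115, 0.0557]
orientation: [1.935, 2.474, 0.0]
contact_force: [-0.8, 0.5, 4.0]
grip_width: 0.0088
gripper_force: 49.8
```

Emit:
send_rows:
  steps:
    - {"dx": 0,"dy": 0,"dz": -2,"yaw": 0,"gripper": 0}
    - {"dx": 0,"dy": 0,"dz": -6,"yaw": 0,"gripper": 0}
    - {"dx": 0,"dy": 0,"dz": -11,"yaw": 0,"gripper": 0}
    - {"dx": 0,"dy": 0,"dz": -15,"yaw": 0,"gripper": 0}
    - {"dx": 0,"dy": 0,"dz": -18,"yaw": 0,"gripper": 0}

```text
clock: 14.1
tcp_pos: [0.5395, -0.2113, 0.2384]
orientation: [1.934, 2.473, 0.001]
contact_force: [0.6, -0.1, -1.9]
grip_width: 0.0085
gripper_force: 49.2
```

```bash
python3 go.py 0.543 0.285 0.236 25.5; python3 - <<'E'
from h import *
from bench import imaging
f=imaging.grab_frame("scene")
uv,P,ok=cloud(f,310,140,400,270)
m=ok&(P[:,2]>.12)&(np.hypot(P[:,0]-.54,P[:,1]+.21)<.075)&(P[:,2]<.225)
print(m.sum(),np.percentile(P[m,2],[0,2,10]))
n=m&(P[:,2]<.215); print(rect(P[n]))
E
```

```text
t 14.1 tcp [ 0.5395 -0.2113  0.2384] y-angle 13.95 tilt 0.13 F [ 0.6 -0.1 -1.9] w 0.0085 gf 49.2 j [ 0.68  0.35 -0.53  1.75  0.2   1.09  0.33]
d [48.09 12.3   0.2 ] yaw -11.55
635 [0.18284934 0.18610065 0.19178049]
(array([ 0.5391, -0.2147]), array([0.0492, 0.0936]), 14.46)
```

Emit:
send_rows:
  steps:
    - {"dx": 3,"dy": 0.8,"dz": 0,"yaw": -0.7,"gripper": 0}
    - {"dx": 8,"dy": 2,"dz": 0,"yaw": -1.8,"gripper": 0}
    - {"dx": 13,"dy": 3.3,"dz": 0,"yaw": -3,"gripper": 0}
    - {"dx": 18,"dy": 4.6,"dz": 0,"yaw": -4.2,"gripper": 0}
    - {"dx": 23,"dy": 5.9,"dz": 0,"yaw": -5.4,"gripper": 0}

```text
clock: 14.78
tcp_pos: [0.5406, 0.0275, 0.2357]
orientation: [1.816, 2.563, -0.0]
contact_force: [1.0, 1.0, -1.1]
grip_width: 0.0086
gripper_force: 49.2
```

```bash
python3 go.py 0.543 0.285 0.236 25.5
```

```text
t 14.775 tcp [0.5406 0.0275 0.2357] y-angle 19.37 tilt 0.02 F [ 1.   1.  -1.1] w 0.0086 gf 49.2 j [ 0.37  0.31 -0.65  1.83  0.21  1.07 -0.02]
d [24.21  8.77 -0.04] yaw -6.13
```

Emit:
send_rows:
  steps:
    - {"dx": 5.4,"dy": 2,"dz": 0,"yaw": -1.5,"gripper": 0}
    - {"dx": 10.8,"dy": 3.9,"dz": 0,"yaw": -3,"gripper": 0}
    - {"dx": 16.2,"dy": 5.9,"dz": 0,"yaw": -4.5,"gripper": 0}
    - {"dx": 21.4,"dy": 7.8,"dz": 0,"yaw": -5.5,"gripper": 0}
    - {"dx": 24.2,"dy": 8.8,"dz": 0,"yaw": -6.1,"gripper": 0}

```text
clock: 15.4
tcp_pos: [0.5426, 0.2872, 0.2357]
orientation: [-1.671, -2.659, -0.002]
contact_force: [0.6, -0.7, -0.7]
grip_width: 0.0085
gripper_force: 49.2
```

```bash
python3 go.py 0.543 0.285 0.18 25.5
```

```text
t 15.4 tcp [0.5426 0.2872 0.2357] y-angle 25.68 tilt 0.09 F [ 0.6 -0.7 -0.7] w 0.0085 gf 49.2 j [-0.06  0.46 -0.72  1.66  0.32  1.15 -0.41]
d [-0.22 -0.06  5.57] yaw 0.18
```

Emit:
send_rows:
  steps:
    - {"dx": 0,"dy": 0,"dz": 2,"yaw": 0,"gripper": 0}
    - {"dx": 0,"dy": 0,"dz": 4.5,"yaw": 0,"gripper": 0}
    - {"dx": 0,"dy": 0,"dz": 6.5,"yaw": 0,"gripper": 0}
    - {"dx": 0,"dy": 0,"dz": 7.7,"yaw": 0,"gripper": 0}
    - {"dx": 0,"dy": 0,"dz": 7.7,"yaw": 0,"gripper": 0}

```text
clock: 16.02
tcp_pos: [0.5438, 0.2827, 0.1574]
orientation: [-1.678, -2.655, 0.003]
contact_force: [-0.1, -1.2, -1.4]
grip_width: 0.0086
gripper_force: 49.2
```

```bash
cat > meas.py <<'E'
from h import *
from bench import imaging
f=imaging.grab_frame("scene")
uv,P,ok=cloud(f,230,80,340,175)
near=ok&(np.hypot(P[:,0]-.543,P[:,1]-.285)<.085)
for n,lo,hi in(("rim",.056,.07),("rack",.072,.135),("rack top",.105,.125),("bar",.13,.17)):
    m=near&(P[:,2]>lo)&(P[:,2]<hi)
    if m.sum()>3: print(n,m.sum(),rect(P[m]),P[m,2].min().round(4),P[m,2].max().round(4))
m=near&(P[:,2]>.06); h,e=np.histogram(P[m,2],np.arange(.06,.2,.005)); print(list(zip(e.round(3),h)))
E
python3 meas.py; python3 go.py 0.543 0.285 0.138 25.5
```

```text
rim 148 (array([0.5406, 0.2792]), array([0.0854, 0.1346]), 26.58) 0.056 0.0663
rack 323 (array([0.5451, 0.2801]), array([0.0521, 0.0974]), 24.34) 0.0998 0.135
rack top 127 (array([0.5434, 0.2804]), array([0.0473, 0.0964]), 25.74) 0.1054 0.1249
bar 194 (array([0.5449, 0.2799]), array([0.0496, 0.0996]), 25.14) 0.13 0.1698
[(np.float64(0.06), np.int64(77)), (np.float64(0.065), np.int64(7)), (np.float64(0.07), np.int64(0)), (np.float64(0.075), np.int64(0)), (np.float64(0.08), np.int64(0)), (np.float64(0.085), np.int64(0)), (np.float64(0.09), np.int64(0)), (np.float64(0.095), np.int64(1)), (np.float64(0.1), np.int64(10)), (np.float64(0.105), np.int64(27)), (np.float64(0.11), np.int64(29)), (np.float64(0.115), np.int64(36)), (np.float64(0.12), np.int64(35)), (np.float64(0.125), np.int64(68)), (np.float64(0.13), np.int64(117)), (np.float64(0.135), np.int64(46)), (np.float64(0.14), np.int64(5)), (np.float64(0.145), np.int64(6)), (np.float64(0.15), np.int64(3)), (np.float64(0.155), np.int64(6)), (np.float64(0.16), np.int64(5)), (np.float64(0.165), np.int64(6)), (np.float64(0.17), np.int64(17)), (np.float64(0.175), np.int64(17)), (np.float64(0.18), np.int64(32)), (np.float64(0.185), np.int64(12)), (np.float64(0.19), np.int64(18)), (np.float64(0.195), np.int64(12))]
t 16.075 tcp [0.5442 0.2832 0.1584] y-angle 25.41 tilt 0.01 F [-0.8  0.  -1.1] w 0.0088 gf 49.2 j [-0.08  0.53 -0.68  1.73  0.39  1.01 -0.46]
d [ 0.21 -0.03  2.04] yaw -0.09
```

Emit:
send_rows:
  steps:
    - {"dx": 0.2,"dy": -0.2,"dz": 0.5,"yaw": 0,"gripper": 0}
    - {"dx": 0.2,"dy": -0.2,"dz": 1,"yaw": 0,"gripper": 0}
    - {"dx": 0.2,"dy": -0.2,"dz": 1.6,"yaw": 0,"gripper": 0}
    - {"dx": 0.2,"dy": -0.2,"dz": 2,"yaw": 0,"gripper": 0}
    - {"dx": 0.2,"dy": -0.2,"dz": 2,"yaw": 0,"gripper": 0}

```text
clock: 16.7
tcp_pos: [0.5412, 0.2842, 0.1378]
orientation: [-1.678, -2.656, 0.001]
contact_force: [-0.1, 0.2, -1.2]
grip_width: 0.0085
gripper_force: 49.2
```

Emit:
send_rows:
  steps:
    - {"dx": 0,"dy": 0,"dz": 0,"yaw": 0,"gripper": 0}
    - {"dx": 0,"dy": 0,"dz": 0,"yaw": 0,"gripper": 0}
    - {"dx": 0,"dy": 0,"dz": 0,"yaw": 0,"gripper": 0}
    - {"dx": 0,"dy": 0,"dz": 0,"yaw": 0,"gripper": 0}
    - {"dx": 0,"dy": 0,"dz": 0,"yaw": 0,"gripper": 0}

```text
clock: 17.32
tcp_pos: [0.5415, 0.2844, 0.1383]
orientation: [1.678, 2.656, 0.0]
contact_force: [0.4, -0.6, -2.0]
grip_width: 0.0088
gripper_force: 49.2
```

```bash
sed -i 's/("rack top",.105,.125)/("rack top",.085,.105)/;s/"rack",.072,.135/"rack",.072,.115/;/histogram/d' meas.py; python3 meas.py; python3 go.py 0.542 0.284 0.138 25.5; python3 - <<'E'
from h import *
from bench import imaging
f=imaging.grab_frame("scene")
uv,P,ok=cloud(f,230,80,340,175)
n=ok&(P[:,2]>.078)&(P[:,2]<.12)&(np.hypot(P[:,0]-.543,P[:,1]-.285)<.07)
u=np.array([-.431,.902]); y=(P[:,:2]-[.543,.285])@u   # level check: lowest points near each end
for lo,hi in((-.05,-.03),(-.02,.0),(.01,.03),(.03,.05)):
    k=n&(y>lo)&(y<hi); print(lo,k.sum(),np.percentile(P[k,2],[3,50,97]).round(4) if k.any() else "")
E
```

```text
rim 123 (array([0.5393, 0.2805]), array([0.0859, 0.1354]), 28.55) 0.0562 0.0671
rack 315 (array([0.5408, 0.2817]), array([0.0502, 0.0982]), 24.72) 0.0801 0.115
rack top 118 (array([0.5406, 0.2804]), array([0.0458, 0.0946]), 26.75) 0.0851 0.1049
bar 89 (array([0.539 , 0.2764]), array([0.0303, 0.0866]), 39.83) 0.1323 0.1699
t 17.375 tcp [0.5414 0.2844 0.1383] y-angle 25.43 tilt 0.0 F [ 0.6  1.3 -0.9] w 0.0091 gf 49.2 j [-0.09  0.55 -0.67  1.76  0.41  0.98 -0.48]
d [-0.06  0.03  0.03] yaw -0.07
-0.05 109 [0.0839 0.106  0.1183]
-0.02 65 [0.087  0.1109 0.1163]
0.01 58 [0.0868 0.1097 0.1153]
0.03 67 [0.0863 0.1118 0.1191]
```

The rack is level and still, with its underside at about 0.082 (2 cm above the rim), centred within about 3 mm and aligned within about 1°.

```bash
python3 -c "
from bench import workorder
print(workorder.hand_in())"
```

```text
the job is handed in; nothing more can be done
None
```

The job is handed in, with no verdict returned: the lid lies flat, handle up, on the free worktop, and the rack is held level about 2 cm above the open dish, centred within about 3 mm by my measurements.

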